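Prop open the lid of the slide-drying chest

TASK

The slides in the drying chest need air: lift the chest's lid well up, swing the prop rod at its left side up under the lid's ear, then lower the lid so that the rod's pin goes through the hole in the ear and the lid rests on the rod's collar. Leave the lid propped like that and let go; do not disturb the dishes, bottles and other things on the bench.

Things in the scene. Friction and masses are not known exactly. Their poses are not given: they have to be found in the camera images.
- chest: White slide-drying chest, fixed to the bench: 190 mm deep (x), 240 mm wide (y), 100 mm tall; walls 8 mm. Origin: centre of its underside; its x points from the front (handle side, towards the robot) to the hinge side, y to its left, z up.
- lid_hinge (a point): Point on the lid's hinge axis, mid-width, in the chest's frame at (95, 0, 100.5) mm. The axis runs along the chest's y. It does not move with the lid.
- lid (a joint): Lid angle, rad: 0 shut, grows as the handle side rises, stop at 1.25. The lid is a flat plate 8 mm thick and 0.5 kg, its underside in the plane through the hinge axis. Its stiff hinge holds it where it is left above about 1.1 rad; lower down it sinks slowly by itself unless propped. Lifting at the handle takes about 4 N.
- lid_handle (a point): Centre of the lid's handle: a round steel bar 10 mm thick, 110 mm long, parallel to the hinge, 235 mm from the hinge axis and 4 mm above the lid's underside plane, on two legs that stand out from the lid's front edge in its plane; 40 mm free between bar and lid edge. Moves with the lid.
- lid_hole (a point): Centre of the holding hole, at the underside of a metal ear (50 mm along, 8 mm thick) that sticks out beyond the lid's left edge: square hole 22 x 22 mm, through. It lies 140 mm from the hinge axis and 160 mm to the left of the chest's middle. Its frame turns with the lid: x towards the hinge, z out of the lid's outer face (up when shut).
- rod (a joint): Prop rod angle, rad: 0 folded, level and pointing to the hinge side; grows as its free end swings up and over towards the front, 1.57 upright, stop at 1.9. Light friction (about 1 N at the grip) keeps it where it is left. Rod and ear block one another. With the pin through the hole and the lid resting on the collar the rod reads about 1.05 and the lid about 0.68.
- rod_pivot (a point): Pivot of the prop rod, in the chest's frame at (-80, 160, 70) mm, 40 mm outside the chest's left side; axis along the chest's y. The rod is a round steel bar of 10 mm diameter.
- rod_grip (a point): Good place to pinch the rod sideways (across the chest's y): on its centre line 90 mm from the pivot. Moves with the rod; the bar is bare from 12 to 128 mm from the pivot.
- rod_tip (a point): Centre of the rounded end of the rod, 153 mm from the pivot (the very end is at 158 mm). A black collar of 30 mm diameter sits at 128 to 133 mm; the 25 mm beyond it are the pin that goes through the hole.
- dish_stack: Bystander, leave alone: stack of four 60 mm dishes, 52 mm tall, in front of the chest's left part. Origin: centre of its underside.
- dish_pair: Bystander, leave alone: two stacked 60 mm dishes, 26 mm tall, left of the prop rod. Origin: centre of its underside.
- amber_bottle: Bystander, leave alone: small amber bottle, 44 mm diameter, 85 mm tall. Origin: centre of its underside.
- clear_bottle: Bystander, leave alone: clear bottle, 60 mm diameter, 130 mm tall. Origin: centre of its underside.
- beaker: Bystander, leave alone: white beaker, 66 mm diameter, 85 mm tall. Origin: centre of its underside.
- slide_box: Bystander, leave alone: shut flat box 85 x 100 x 32 mm. Origin: centre of its underside.
- spatula: Bystander, leave alone: spatula 180 mm long, lying. Origin: on its axis.

How it is judged:
On the way, in this order (a step that is already met when the one before it is completed fails the run):
1. the lid is raised well above the propped height (beyond 0.95 rad) while the rod is still down (below 0.7 rad) (value of joint lid above 0.95 rad and value of joint rod below 0.7 rad), for 0.2 s.
2. the rod is swung up (beyond 0.85 rad) under the raised lid (above 0.8 rad) (value of joint rod above 0.85 rad and value of joint lid above 0.8 rad), for 0.2 s.
At the end, for the whole second after the job is handed in: The rod's pin stands through the hole in the lid's ear (the rod's end point at least 12 mm past the ear's underside and inside the hole's outline: within 13 mm along and 11 mm across of its centre), the lid rests on the collar at 0.60 to 0.76 rad, and lid and rod are at rest (x of rod_tip in the frame of lid_hole between -0.013 and 0.013 m and y of rod_tip in the frame of lid_hole between -0.011 and 0.011 m and z of rod_tip in the frame of lid_hole above 0.012 m and value of joint lid between 0.6 and 0.76 rad and velocity of joint lid between -0.05 and 0.05 rad/s and velocity of joint rod between -0.05 and 0.05 rad/s); the robot touches nothing.
It fails at once if a bystander (dishes, bottles, beaker, slide box, spatula) is moved more than 30 mm from its place (distance of any of dish_stack, dish_pair, amber_bottle, clear_bottle, beaker, slide_box, spatula from where it was at the start of the episode above 0.03 m).
It also fails if it takes over 64 s, if anything falls off the work surface, if the arm or the gripper's body presses on something with over 40 N, if the wrist force passes 120 N, or if a joint passes its speed limit or range.

ROBOT

A 6-joint arm with a two-finger parallel gripper is mounted at the origin on the work surface. World frame = base frame: x ahead of the robot, y to its left, z up, the work surface at z = 0. Lengths are in m, angles in rad, forces in N, time in s.
With the tool pointing down it reaches from about 0.25 to 0.775 m from the base axis. Payload 4 kg.
Tool frame: the origin (TCP) lies at the centre of the arm's flange, where the gripper is bolted on; the fingertips stand 199 mm ahead of it and the grasp point (between the pads) lies 180 mm ahead of it (robot.tcp_to_tips is the distance from the TCP to the fingertips, in m); z points along the fingers, y is the line along which they close (so a half turn about z gives the same grasp; the last joint's range is limited). The gripper opens to 94 mm and grips with 3 to 60 N. Pads are 16 mm wide; open, the fingers measure 119 mm over their backs; the gripper's body (75 mm by 177 mm) begins 78 mm behind the grasp point.
Start: joints at [1.142, 0.087, 1.371, -0, 1.684, -0.103], TCP at [0.176, 0.521, 0.405] pointing down, gripper open.
Joint ranges: [-3.1, 3.1], [-0.76, 2.03], [0.27, 2.55], [-1.08, 4.22], [0.17, 2.65], [-2.57, 2.57]. Speed limits (rad/s): [2.79, 2.79, 3.14, 3.14, 3.14, 3.14].

INTERFACE

Orientations are given as [roll, pitch, yaw] about the fixed x, y, z axes, in that order (R = Rz(yaw) Ry(pitch) Rx(roll)).
In Python, from bench import telemetry, snapshot, ticket, robot gives the robot as it stands.
- The arm moves only by the tool apply_moves, never from a script. Its argument "moves" is a list that holds one entry, the list of rows, each a list of 5 numbers: the shift along the tool's x, y, z in units of 50 mm (1.0 is 50 mm), then the turn about the tool's z in units of 10 degrees (1.0 is 10 degrees), then the closure, from 0 (fully open) to 1 (shut). A call has 1 to 10 rows; each row is the pose to reach, as a shift and turn from the pose commanded when the call began, along the tool's axes at that moment; what a row does not reach only later rows make up. A row lasts 1/8 s, in which the tool goes at most 62.5 mm and 10.7 degrees, less where a joint would pass 70% of its speed; a pose out of reach is approached as far as the arm can. A call with a gripper value outside its range is refused whole. The fingers move at their own pace and stop on an object; the grip force is fixed at half the most. Time passes only in rows, so rows that repeat a pose let the fingers close. It gives the time, the measured TCP pose, the force, the opening and the grip force at its end, in the units of the state.
- telemetry.get_obs(): the state, without advancing time (a new reading comes with each control period).
- snapshot(name): name is "side" or "top" or "wrist"; returns a dict with "image" (420x560x3 uint8, red, green, blue), "fovy" (degrees; the focal length in pixels is half the picture's height over the tangent of half this angle, whatever the lens; pixels are square), "cx", "cy" (the principal point, pixels), "R" (3x3) and "t" (3): a world point X has camera coordinates R X + t. Camera axes: x right, y down, z forward; pixel columns grow to the right and rows downward; lengths in m; the calibration is good to about 2 mm. A picture is of the moment at which its call begins. There is no depth.
- ticket.close_job(): hands the job in; it is judged then, once.
The state is a dict: "time": time; "joint_positions": joint angles; "qvel": joint speeds; "joint_torque": joint torques, N m; "tool_pos": TCP position; "ee_rot": TCP orientation; "wrist_force": force on the tool from outside, world axes, zero at the start; "wrist_torque": the same for the moment, N m; "width": finger opening in m; "finger_force": force on a finger pad.
Only numpy, scipy, OpenCV 4.12 (cv2) and the standard library are available. Lean on these libraries where they do the work, as an engineer would, in place of code of your own. Each camera call takes 0.05 s, during which the arm holds its last target. There are 200 camera calls.

## Working session

There is one attempt and no reset: what is moved stays moved. The work goes in short steps, Python scripts to look and compute and a tool call to move; the robot and the scene stay as the last step left them, time stands still between calls to the robot, and variables do not carry over. Pictures are saved under pics/ and viewed, at most 10 in all, crops included, and the job is handed in when it is done.

Besides the shell and the picture viewer there is one more tool, called after ">>>" as name(argument=value, ...), one argument or row to a line, values as JSON. apply_moves: Moves the arm, as the interface text tells. Its arguments: {"type":"object","properties":{"moves":{"type":"array","items":{"type":"array","items":{"type":"array","items":{"type":"number"}}}}},"required":["moves"]}

```bash
mkdir -p pics; python3 - <<'E'
from bench import telemetry, snapshot
import cv2
for n in ("top","side"):
    s=snapshot(n); cv2.imwrite(f"pics/{n}0.png",s["image"][:,:,::-1]); print(n,s["fovy"],s["cx"],s["cy"],s["R"],s["t"])
print(telemetry.get_obs())
E
```

```text
top 54.877885238528066 282.7650573876457 209.63726828809453 [[ 0.00972886 -0.99992684 -0.00718823]
 [-0.98065681 -0.0081355  -0.19556595]
 [ 0.19549317  0.00895182 -0.98066421]] [0.05315066 0.60071436 1.02663442]
side 49.64315363785842 282.6123662664091 209.49386813310778 [[ 0.71163145 -0.70254025  0.00422865]
 [-0.43113893 -0.4414546  -0.78691617]
 [ 0.55470704  0.55817116 -0.61704543]] [-0.34886543  0.33611017  1.03398238]
{'time': 0.1, 'joint_positions': array([ 1.14192570e+00,  8.78801540e-02,  1.37205181e+00,  5.28968814e-06,
        1.68357537e+00, -1.03082300e-01]), 'qvel': array([ 3.79723595e-05, -5.91381140e-04, -5.20928530e-03,  2.02551278e-03,
        3.66190183e-04, -4.51392084e-04]), 'joint_torque': array([ 1.93626438e-03, -3.41252768e+01, -3.03301513e+01,  7.18628406e-02,
        3.04784894e-02, -1.10131496e-04]), 'tool_pos': array([0.17598782, 0.52098976, 0.40364738]), 'ee_rot': array([-3.13968868e+00, -2.02249209e-04,  2.81580473e+00]), 'wrist_force': array([-0.43686317,  0.23413061,  0.05328896]), 'wrist_torque': array([ 0.07711104,  0.0255647 , -0.03361522]), 'finger_force': 0.0, 'width': 0.0936559316635437}
```

View pics/top0.png

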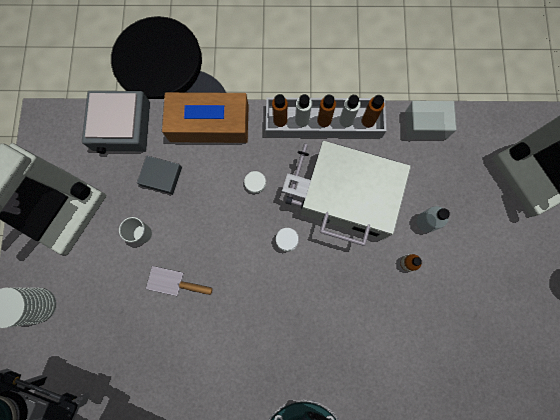

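View pics/side0.png

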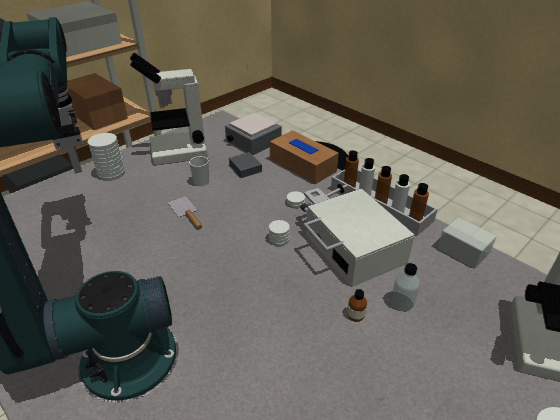

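The top view shows the lid as a white quad (corners about (323,142), (410,163), (387,238), (303,200)). The handle is at about (345,232), the ear at (295,186), and the rod lies beside it at about (303,155). Next I'll measure the corners.

```bash
cat > h.py <<'E'
import numpy as np, cv2
def K(s):
    f=s["image"].shape[0]/2/np.tan(np.radians(s["fovy"])/2); return f
def ray(s,uv,z):
    f=K(s); R=np.array(s["R"]);t=np.array(s["t"])
    d=R.T@np.array([(uv[0]-s["cx"])/f,(uv[1]-s["cy"])/f,1]); c=-R.T@t
    return c+d*(z-c[2])/d[2]
def proj(s,X):
    f=K(s); p=np.array(s["R"])@np.array(X)+s["t"]; return np.array([f*p[0]/p[2]+s["cx"],f*p[1]/p[2]+s["cy"]])
E
python3 - <<'E'
from h import *
from bench import snapshot
s=snapshot("top"); im=s["image"]
g=im.min(2); m=np.zeros_like(g); m[130:250,285:420]=((g>195)[130:250,285:420])*255
m=cv2.morphologyEx(m,cv2.MORPH_OPEN,np.ones((7,7)))
c=max(cv2.findContours(m,0,2)[0],key=cv2.contourArea); print(cv2.contourArea(c))
q=cv2.approxPolyDP(c,6,True)[:,0]; print(q)
r=cv2.boxPoints(cv2.minAreaRect(c)); print(r)
for p in q: print(p,ray(s,p,.1085).round(4))
P=np.array([ray(s,p,.1085)[:2]*1000 for p in c[:,0]],np.float32); print(cv2.minAreaRect(P))
o=cv2.resize(im[125:255,240:420,::-1],None,fx=4.4,fy=4.4,interpolation=2); cv2.imwrite("pics/c1.png",o)
E
```

```text
1069.5
[[343 209]
 [343 218]
 [359 223]
 [391 215]
 [386 196]
 [371 189]]
[[343. 189.]
 [391. 189.]
 [391. 224.]
 [343. 224.]]
[343 209] [ 0.5934 -0.0961  0.1085]
[343 218] [ 0.57   -0.0956  0.1085]
[359 223] [ 0.5574 -0.136   0.1085]
[391 215] [ 0.5788 -0.218   0.1085]
[386 196] [ 0.6284 -0.2073  0.1085]
[371 189] [ 0.6467 -0.1694  0.1085]
((601.2757568359375, -157.68991088867188), (122.48039245605469, 91.77806854248047), 87.56710052490234)
```

View pics/c1.png

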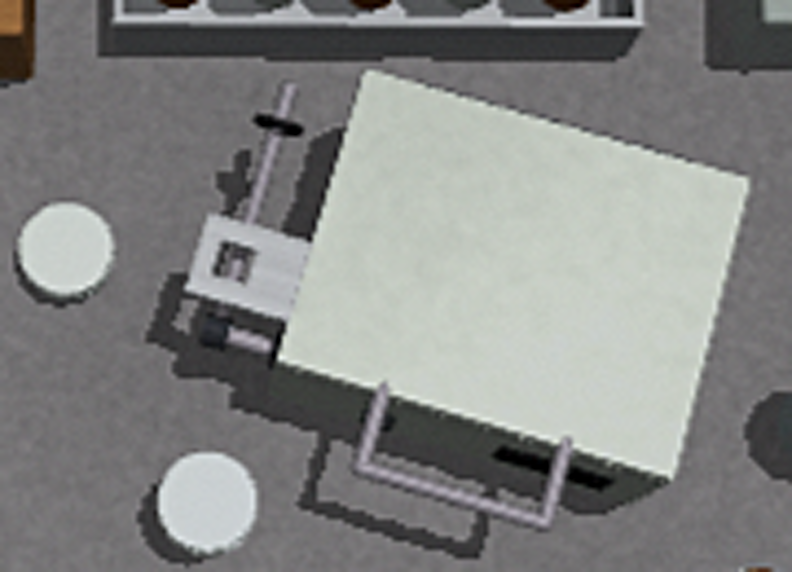

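```bash
cat >> h.py <<'E'
def chest2w(c,X):
    # c=(x,y,psi) m ; X in chest frame m
    ca,sa=np.cos(c[2]),np.sin(c[2]); X=np.asarray(X,float)
    return np.array([c[0]+ca*X[0]-sa*X[1],c[1]+sa*X[0]+ca*X[1],X[2]])
E
python3 - <<'E'
from h import *
from bench import snapshot
from scipy.optimize import least_squares
s=snapshot("top")
uv=[(365,70),(750,178),(672,480),(278,363),(358,467),(546,521),(290,86),(233,261)]
X=[(.095,.12,.1085),(.095,-.12,.1085),(-.095,-.12,.1085),(-.095,.12,.1085),(-.140,.052,.1045),(-.140,-.052,.1045),(.076,.16,.07),(-.045,.16,.1085)]
uv=[(u/4.4+240-.4,v/4.4+125-.4) for u,v in uv]
for n in (4,8):
    r=least_squares(lambda c:np.concatenate([proj(s,chest2w(c,x))-u for u,x in zip(uv[:n],X)]),[.63,-.12,-.28])
    print(r.x,r.fun.reshape(-1,2).round(2).tolist())
c=r.x
print("handle",chest2w(c,(-.14,0,.1045)),"pivot",chest2w(c,(-.08,.16,.07)),"hinge",chest2w(c,(.095,0,.1)))
# mating geometry: fixed phi, tip end (158) in hole frame vs lid angle
for phi in (1.0,1.05,1.1,1.15,1.2):
    row=[]
    for th in np.arange(.66,.96,.04):
        h=np.array([95-140*np.cos(th),100.5+140*np.sin(th)]); n=np.array([np.sin(th),np.cos(th)]); xx=np.array([np.cos(th),-np.sin(th)])
        e=np.array([-80+153*np.cos(phi),70+153*np.sin(phi)])-h; row.append((round(th,2),round(e@xx,1),round(e@n,1)))
    print(phi,row)
E
```

```text
[ 0.65470065 -0.13281117 -0.28524823] [[-0.43, -0.54], [0.51, -0.03], [0.77, 0.4], [-0.86, 0.07]]
[ 0.6561659  -0.1331273  -0.29131216] [[-0.03, -1.25], [0.75, -0.25], [0.58, 0.03], [-0.88, -0.82], [1.4, 0.14], [-1.76, -0.08], [-0.18, 2.46], [0.13, -0.12]]
handle [ 0.52206441 -0.09291799  0.1045    ] pivot [0.62548997 0.0431083  0.07      ] hinge [ 0.74716335 -0.16041219  0.1       ]
1.0 [(np.float64(0.66), np.float64(6.8), np.float64(21.0)), (np.float64(0.7), np.float64(6.1), np.float64(15.7)), (np.float64(0.74), np.float64(5.6), np.float64(10.3)), (np.float64(0.78), np.float64(5.3), np.float64(4.9)), (np.float64(0.82), np.float64(5.2), np.float64(-0.5)), (np.float64(0.86), np.float64(5.3), np.float64(-5.9)), (np.float64(0.9), np.float64(5.6), np.float64(-11.3)), (np.float64(0.94), np.float64(6.2), np.float64(-16.6))]
1.05 [(np.float64(0.66), np.float64(-0.8), np.float64(20.1)), (np.float64(0.7), np.float64(-1.5), np.float64(14.5)), (np.float64(0.74), np.float64(-1.9), np.float64(8.8)), (np.float64(0.78), np.float64(-2.2), np.float64(3.1)), (np.float64(0.82), np.float64(-2.2), np.fl
[... 857 characters left out ...]
4(-1.5)), (np.float64(0.82), np.float64(-16.6), np.float64(-7.8)), (np.float64(0.86), np.float64(-16.1), np.float64(-14.0)), (np.float64(0.9), np.float64(-15.4), np.float64(-20.3)), (np.float64(0.94), np.float64(-14.5), np.float64(-26.5))]
1.2 [(np.float64(0.66), np.float64(-23.2), np.float64(15.3)), (np.float64(0.7), np.float64(-23.7), np.float64(8.7)), (np.float64(0.74), np.float64(-23.9), np.float64(2.2)), (np.float64(0.78), np.float64(-23.8), np.float64(-4.4)), (np.float64(0.82), np.float64(-23.5), np.float64(-10.9)), (np.float64(0.86), np.float64(-23.0), np.float64(-17.5)), (np.float64(0.9), np.float64(-22.1), np.float64(-24.0)), (np.float64(0.94), np.float64(-21.0), np.float64(-30.4))]
```

>>> apply_moves(
  moves=[
    [[-0.84,-0.76,0,0.88,0.6],[-1.68,-1.52,0,1.76,0.6],[-2.52,-2.28,0,2.64,0.6],[-3.36,-3.04,0,3.52,0.6],[-4.2,-3.8,0,4.4,0.6],[-5.04,-4.56,0,5.28,0.6],[-5.88,-5.32,0,6.16,0.6],[-6.72,-6.08,0,7.04,0.6],[-7.56,-6.84,0,7.9,0.6],[-8.4,-7.6,0,8.77,0.6]],
  ],
)

```text
time: 1.45
tool_pos: [0.4528, 0.0248, 0.4047]
ee_rot: [3.141, -0.001, 1.28]
wrist_force: [0.2, 0.6, -0.4]
width: 0.0377
finger_force: 0.0
```

>>> apply_moves(
  moves=[
    [[-0.8,0.8,0,0,0.6],[-1.6,1.6,0.3,0,0.6],[-1.9,1.96,0.8,0,0.6],[-1.9,1.96,1.0,0,0.6],[-1.9,1.96,1.0,0,0.6]],
  ],
)

```text
time: 2.08
tool_pos: [0.5191, -0.0914, 0.3537]
ee_rot: [-3.139, -0.001, 1.286]
wrist_force: [-0.3, -0.8, -0.0]
width: 0.0377
finger_force: 0.0
```

```bash
python3 - <<'E'
from h import *
from bench import telemetry, snapshot
o=telemetry.get_obs(); print(o["tool_pos"],o["ee_rot"],o["joint_positions"])
a=snapshot("wrist"); b=snapshot("side")
print(a["fovy"],a["R"],a["t"])
c=(.6547,-.1328,-.285)
im=a["image"][:,:,::-1].copy()
for X in [(-.14,.05,.1045),(-.14,-.05,.1045),(-.095,.12,.1085),(-.095,-.12,.1085),(-.045,.16,.1085),(-.08,.16,.07)]:
    p=proj(a,chest2w(c,X)); print(X,p.round(1)); cv2.circle(im,tuple(int(v) for v in p.round()),3,(0,0,255),1)
cv2.imwrite("pics/w1.png",im)
E
```

```text
[ 0.51911533 -0.09144243  0.35373656] [-3.13892001e+00 -5.42109837e-04  1.28560272e+00] [-2.82106682e-01  5.27946920e-02  1.50821402e+00  5.50398254e-04
  1.58325490e+00  3.09231915e-03]
69.96819293099279 [[ 0.95954353 -0.28155152 -0.00222812]
 [-0.26934139 -0.92017918  0.2841223 ]
 [-0.08204533 -0.27202759 -0.95878546]] [-0.52165462  0.04133284  0.36137165]
(-0.14, 0.05, 0.1045) [280.1 171.6]
(-0.14, -0.05, 0.1045) [279.6 287.5]
(-0.095, 0.12, 0.1085) [346.2  70.7]
(-0.095, -0.12, 0.1085) [328.6 357.9]
(-0.045, 0.16, 0.1085) [427.5   3.2]
(-0.08, 0.16, 0.07) [357.9  22.4]
```

View pics/w1.png

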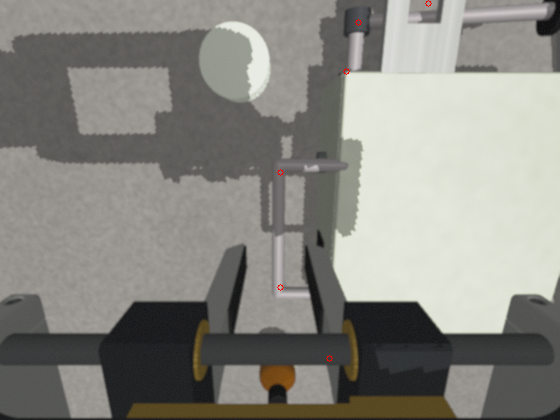

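The wrist view shows the handle bar at column 279 (rows 165–293), right between the fingers, and the reprojected points match within 2 px. Next I go down, grip and lift.

>>> apply_moves(
  moves=[
    [[0,0.02,0.7,0,0.6],[0,0.02,1.39,0,0.6],[0,0.02,1.39,0,1],[0,0.02,1.39,0,1],[0,0.02,1.39,0,1],[0,0.02,1.39,0,1]],
  ],
)

```text
time: 2.92
tool_pos: [0.5204, -0.0922, 0.2875]
ee_rot: [3.141, -0.0, 1.285]
wrist_force: [-4.4, 3.2, 6.4]
width: 0.0091
finger_force: 30.0
```

>>> apply_moves(
  moves=[
    [[0,0.02,-0.375,0,1],[0,0.07,-0.75,0,1],[0,0.15,-1.115,0,1],[0,0.265,-1.475,0,1],[0,0.4,-1.825,0,1],[0,0.57,-2.16,0,1],[0,0.76,-2.485,0,1],[0,0.98,-2.79,0,1],[0,1.22,-3.08,0,1],[0,1.48,-3.35,0,1]],
  ],
)

```text
time: 4.18
tool_pos: [0.5898, -0.1127, 0.4554]
ee_rot: [-3.135, 0.0, 1.285]
wrist_force: [-9.1, 3.0, 4.8]
width: 0.0089
finger_force: 30.0
```

>>> apply_moves(
  moves=[
    [[0,0.285,-0.245,0,1],[0,0.585,-0.47,0,1],[0,0.905,-0.665,0,1],[0,1.24,-0.84,0,1],[0,1.59,-0.98,0,1],[0,1.59,-0.98,0,1],[0,1.59,-0.98,0,1]],
  ],
)

```text
time: 5.05
tool_pos: [0.6669, -0.1357, 0.5075]
ee_rot: [3.133, 0.0, 1.285]
wrist_force: [-1.9, 0.8, 8.5]
width: 0.0088
finger_force: 30.0
```

>>> apply_moves(
  moves=[
    [[0,0,0,0,0.6],[0,0,0,0,0.6],[0,0,-0.3,0,0.6],[0,0,-0.9,0,0.6],[0,-0.4,-1.2,0,0.6],[0,-1,-1.2,0,0.6]],
  ],
)

```text
time: 5.8
tool_pos: [0.62, -0.1218, 0.5623]
ee_rot: [3.14, -0.0, 1.285]
wrist_force: [0.0, 0.1, 0.3]
width: 0.0376
finger_force: 0.0
```

```bash
python3 - <<'E'
from h import *
from bench import telemetry, snapshot
o=telemetry.get_obs(); print(o["tool_pos"],o["ee_rot"],o["joint_positions"])
c=(.6547,-.1328,-.285)
b=snapshot("side"); im=b["image"][:,:,::-1].copy()
for th,col in ((1.1,(255,0,0)),(1.2,(0,0,255))):
  for y,r in ((.12,.19),(-.12,.19),(.05,.235),(-.05,.235)):
    a=th+(.004/.235 if r>.2 else 0)
    p=proj(b,chest2w(c,(.095-r*np.cos(a),y,.1005+r*np.sin(a)))); cv2.circle(im,tuple(int(v) for v in p.round()),2,col,-1)
cv2.imwrite("pics/s2.png",cv2.resize(im[130:290,250:450],None,fx=3.7,fy=3.7))
E
```

```text
[ 0.61997154 -0.12175966  0.56225157] [ 3.13953627e+00 -5.03737281e-05  1.28493820e+00] [-2.83641843e-01  3.09828348e-01  7.97286964e-01  5.11721529e-05
  2.03242085e+00  2.23917818e-03]
```

View pics/s2.png

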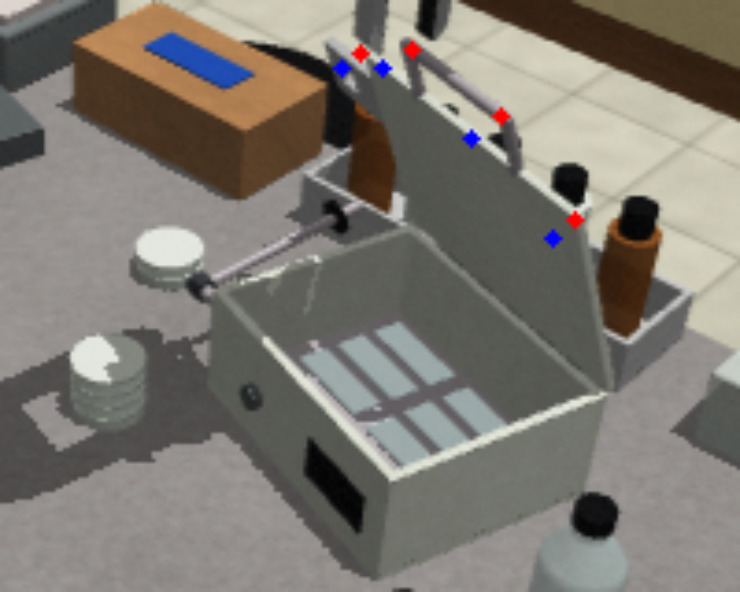

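The lid stands at about 1.2 rad (its edges match the red markers), the rod is still folded (crop (200,285)–(400,205)) and the dishes are undisturbed. Next is the rod: move above it with the tool turned 90°.

>>> apply_moves(
  moves=[
    [[0.4,0.03,0,-1,0.65],[0.8,0.06,0,-2,0.65],[1.2,0.1,0,-3,0.65],[1.6,0.13,0,-4,0.65],[2.0,0.17,0,-5,0.65],[2.4,0.2,0,-6,0.65],[2.8,0.24,0,-7,0.65],[3.18,0.29,0,-8,0.65],[3.18,0.29,0,-9,0.65],[3.18,0.29,0,-9,0.65]],
  ],
)

```text
time: 7.1
tool_pos: [0.6793, 0.0271, 0.5608]
ee_rot: [-3.141, -0.001, 2.854]
wrist_force: [0.2, 0.7, 0.3]
width: 0.0329
finger_force: 0.0
```

>>> apply_moves(
  moves=[
    [[0,0,0.8,0,0.65],[0,0,1.6,0,0.65],[0,0,2.4,0,0.65],[0,0,3.2,0,0.65],[0,0,4.0,0,0.65],[0,0,4.5,0,0.65],[0,0,4.5,0,0.65]],
  ],
)

```text
time: 7.98
tool_pos: [0.6782, 0.0265, 0.3332]
ee_rot: [-3.14, -0.006, 2.853]
wrist_force: [-0.2, -0.4, -0.6]
width: 0.0327
finger_force: 0.0
```

```bash
python3 - <<'E'
from h import *
from bench import telemetry, snapshot
o=telemetry.get_obs(); print(o["tool_pos"],o["ee_rot"],o["wrist_force"])
c=(.6547,-.1328,-.285)
b=snapshot("wrist"); im=b["image"][:,:,::-1].copy()
for x in (-.08,-.022,.048,.073):
    p=proj(b,chest2w(c,(x,.16,.07)));print(p.round()); cv2.circle(im,tuple(int(v) for v in p.round()),3,(0,0,255),1)
cv2.imwrite("pics/w3.png",im)
E
```

```text
[0.67817792 0.02653098 0.33322345] [-3.14009865 -0.0061543   2.85304026] [-0.17586061 -0.36411356 -0.57753448]
[275. 160.]
[276. 228.]
[276. 300.]
[276. 323.]
```

View pics/w3.png

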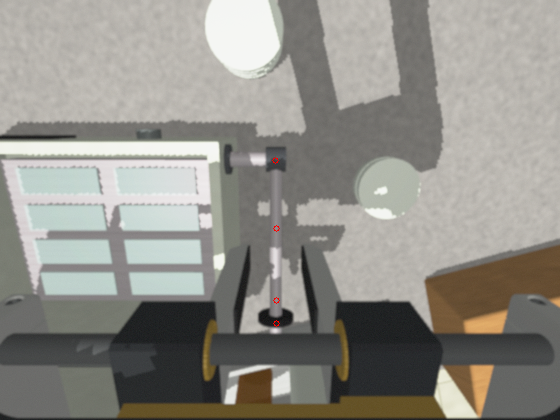

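```bash
python3 - <<'E'
from h import *
from bench import snapshot
c=(.6547,-.1328,-.285)
b=snapshot("wrist"); t=snapshot("top"); s=snapshot("side")
for f in np.arange(0,.5,.05):
    P=lambda r:chest2w(c,(-.08+r*np.cos(f),.16,.07+r*np.sin(f)))
    print(round(f,2),"collar wrist",proj(b,P(.1305)).round(1),"tip top",proj(t,P(.158)).round(1),"collar side",proj(s,P(.1305)).round(1),"collar top",proj(t,P(.1305)).round(1))
print("seen wrist 276,317; top tip",290/4.4+239.6,86/4.4+124.6,"collar top",278/4.4+239.6,125/4.4+124.6,"side collar",336/3.7+250,216/3.7+130)
E
```

```text
0.0 collar wrist [275.4 299. ] tip top [305.1 146.7] collar side [340.4 195.2] collar top [302.3 155.9]
0.05 collar wrist [275.4 302.9] tip top [305.3 145.8] collar side [340.5 193.5] collar top [302.4 155.2]
0.1 collar wrist [275.4 306.6] tip top [305.3 145. ] collar side [340.5 191.8] collar top [302.4 154.6]
0.15 collar wrist [275.4 310.1] tip top [305.4 144.3] collar side [340.5 190.2] collar top [302.5 154. ]
0.2 collar wrist [275.4 313.5] tip top [305.4 143.7] collar side [340.3 188.6] collar top [302.4 153.6]
0.25 collar wrist [275.4 316.6] tip top [305.3 143.3] collar side [340.1 187. ] collar top [302.4 153.3]
0.3 collar wrist [275.3 319.6] tip top [305.2 143. ] collar side [339.8 185.5] collar top [302.3 153.2]
0.35 collar wrist [275.3 322.2] tip top [305.1 142.9] collar side [339.4 184. ] collar top [302.2 153.1]
0.4 collar wrist [275.3 324.6] tip top [304.9 142.9] collar side [338.9 182.6] collar top [302.  153.2]
0.45 collar wrist [275.3 326.7] tip top [304.7 143. ] collar side [338.3 181.2] collar top [301.8 153.3]
seen wrist 276,317; top tip 305.5090909090909 144.14545454545453 collar top 302.78181818181815 153.0090909090909 side collar 340.81081081081084 188.3783783783784
```

Collar seen at (276,317) in the wrist view (and the other views) says the rod rests at about 0.22 rad, so the grip point is about 83 mm high; the fingers are centred on it (column 276). Go down and pinch.

>>> apply_moves(
  moves=[
    [[0,0,0.7,0,0.65],[0,0,1.4,0,0.65],[0,0,1.4,0,0.65],[0,0,1.4,0,1],[0,0,1.4,0,1],[0,0,1.4,0,1]],
  ],
)

```text
time: 8.93
tool_pos: [0.6791, 0.0262, 0.2689]
ee_rot: [-3.141, 0.004, 2.856]
wrist_force: [0.2, -2.7, 1.1]
width: 0.0089
finger_force: 30.0
```

>>> apply_moves(
  moves=[
    [[0.044,0,-0.15,0,1],[0.118,0,-0.313,0,1],[0.216,0,-0.464,0,1],[0.335,0,-0.6,0,1],[0.473,0,-0.714,0,1],[0.574,0,-0.78,0,1],[0.574,0,-0.78,0,1],[0.574,0,-0.78,0,1],[0.574,0,-0.78,0,1]],
  ],
)

```text
time: 10.05
tool_pos: [0.6504, 0.0348, 0.306]
ee_rot: [-3.14, -0.002, 2.856]
wrist_force: [-0.9, -4.6, -2.4]
width: 0.0089
finger_force: 30.0
```

```bash
python3 - <<'E'
from h import *
from bench import telemetry, snapshot
o=telemetry.get_obs(); print(o["tool_pos"],o["ee_rot"],o["wrist_force"])
c=(.6547,-.1328,-.285)
b=snapshot("side"); im=b["image"][:,:,::-1].copy(); t=snapshot("top")
S=4
cr=cv2.resize(im[120:270,255:400],None,fx=S,fy=S,interpolation=2)
for f,col in ((.95,(255,0,0)),(1.05,(0,0,255)),(1.15,(0,255,0))):
    for r in (.1305,.158):
        X=chest2w(c,(-.08+r*np.cos(f),.16,.07+r*np.sin(f)))
        p=proj(b,X); print(f,r,p.round(1),proj(t,X).round(1)); cv2.circle(cr,(int((p[0]-255+.5)*S),int((p[1]-120+.5)*S)),3,col,-1)
cv2.imwrite("pics/s4.png",cr)
E
```

```text
[0.65043762 0.03477029 0.30597938] [-3.14037584e+00 -1.94268966e-03  2.85581820e+00] [-0.94750196 -4.5503525  -2.38516809]
0.95 0.1305 [327.8 171. ] [297.8 162.2]
0.95 0.158 [332.9 163.1] [299.9 153.2]
1.05 0.1305 [324.7 170. ] [296.6 165.4]
1.05 0.158 [329.3 161.8] [298.5 157.1]
1.15 0.1305 [321.4 169.3] [295.3 169.1]
1.15 0.158 [325.3 160.9] [296.9 161.6]
```

View pics/s4.png

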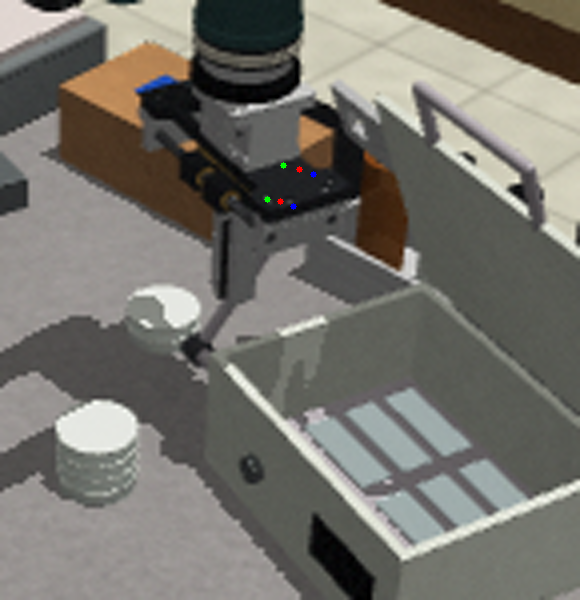

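The side view shows the pinched rod raised (from (195,350) to (235,290) in the crop) with its end hidden behind the gripper; the lid is still fully up. Release and back away towards the front, then check the angle.

>>> apply_moves(
  moves=[
    [[0,0,0,0,0.4],[0,0,0,0,0.4],[0,0,0,0,0.4],[0.5,0,0,0,0.4],[1.2,0,0,0,0.4],[2.0,0,-0.3,0,0.4],[2.4,0,-1.2,0,0.4],[2.4,0,-2.2,0,0.4],[2.4,0,-3.0,0,0.4],[2.4,0,-3.5,0,0.5]],
  ],
)

```text
time: 11.4
tool_pos: [0.5354, 0.0692, 0.4841]
ee_rot: [3.139, 0.004, 2.857]
wrist_force: [0.1, -0.6, 0.1]
width: 0.0496
finger_force: 0.0
```

```bash
python3 - <<'E'
from h import *
from bench import telemetry, snapshot
o=telemetry.get_obs(); print(o["tool_pos"],o["ee_rot"],o["wrist_force"])
c=(.6547,-.1328,-.285)
S=4; out=[]
for n,(x0,y0) in (("side",(290,120)),("top",(260,110))):
  b=snapshot(n); cr=cv2.resize(b["image"][y0:y0+140,x0:x0+95,::-1],None,fx=S,fy=S,interpolation=2)
  for f,col in ((.95,(255,0,0)),(1.05,(0,0,255)),(1.15,(0,255,0))):
    for r in (.1305,.158):
        p=proj(b,chest2w(c,(-.08+r*np.cos(f),.16,.07+r*np.sin(f)))); print(n,f,r,((p-[x0,y0]+.5)*S).round(1)); cv2.circle(cr,(int((p[0]-x0+.5)*S),int((p[1]-y0+.5)*S)),2,col,-1)
  out.append(cr)
cv2.imwrite("pics/s5.png",np.hstack(out))
E
```

```text
[0.53536736 0.06923672 0.48412116] [3.13921969 0.00413428 2.85683087] [ 0.08892654 -0.55702274  0.1008648 ]
side 0.95 0.1305 [153.1 206.1]
side 0.95 0.158 [173.7 174.5]
side 1.05 0.1305 [140.9 201.8]
side 1.05 0.158 [159.1 169. ]
side 1.15 0.1305 [127.8 199.1]
side 1.15 0.158 [143.1 165.4]
top 0.95 0.1305 [153.1 210.7]
top 0.95 0.158 [161.8 174.6]
top 1.05 0.1305 [148.3 223.6]
top 1.05 0.158 [155.9 190.3]
top 1.15 0.1305 [143.1 238.4]
top 1.15 0.158 [149.5 208.3]
```

View pics/s5.png

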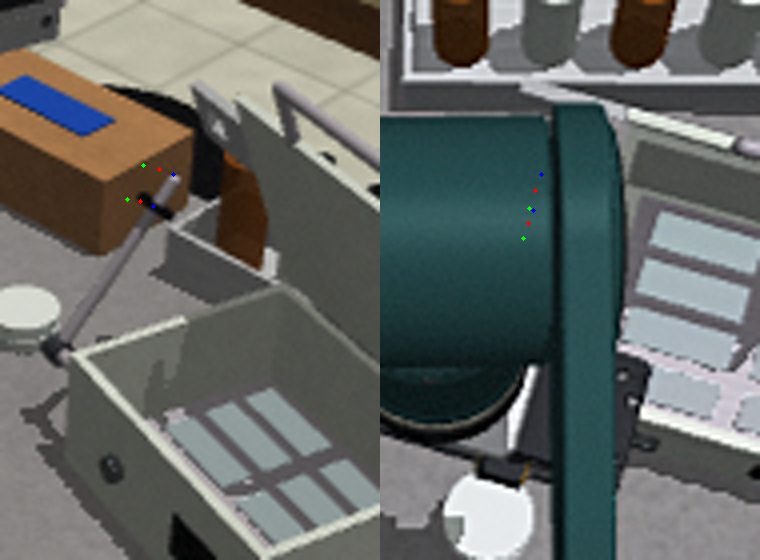

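In the side crop the rod's end is at (175,177) and the collar at (153,206), so the rod stands at about 0.945 rad. It needs about 1.05, so I re-grip at 75 mm from the pivot and add the difference.

>>> apply_moves(
  moves=[
    [[0,0,0.9,0,0.4],[0,0,1.8,0,0.4],[0,0,2.7,0,0.4],[0,0,3.5,0,0.4],[-0.9,0,3.5,0,0.4],[-1.8,0,3.5,0,0.4],[-2.71,0,3.5,0,0.4],[-2.71,0,3.5,0,0.4],[-2.71,0,3.5,0,0.4]],
  ],
)

```text
time: 12.62
tool_pos: [0.6652, 0.0309, 0.3041]
ee_rot: [-3.141, -0.003, 2.856]
wrist_force: [0.2, -0.2, -0.9]
width: 0.0562
finger_force: 0.0
```

>>> apply_moves(
  moves=[
    [[0,0,0,0,1],[0,0,0,0,1],[0,0,0,0,1],[0,0,0,0,1]],
  ],
)

```text
time: 13.12
tool_pos: [0.6657, 0.0308, 0.3061]
ee_rot: [3.141, 0.0, 2.856]
wrist_force: [-0.2, 0.3, 0.4]
width: 0.0195
finger_force: 0.0
```

>>> apply_moves(
  moves=[
    [[0,0,0,0,1],[0,0,0,0,1],[0,0,0,0,1],[0.07,0,-0.045,0,1],[0.145,0,-0.09,0,1],[0.145,0,-0.09,0,1],[0.145,0,-0.09,0,1],[0.145,0,-0.09,0,1]],
  ],
)

```text
time: 14.12
tool_pos: [0.6591, 0.0321, 0.3098]
ee_rot: [-3.141, 0.001, 2.855]
wrist_force: [2.3, -5.1, -3.4]
width: 0.0091
finger_force: 30.0
```

>>> apply_moves(
  moves=[
    [[0,0,0,0,0.4],[0,0,0,0,0.4],[0,0,0,0,0.4],[0.5,0,0,0,0.4],[1.2,0,0,0,0.4],[2.0,0,-0.3,0,0.4],[2.4,0,-1.2,0,0.4],[2.4,0,-2.2,0,0.4],[2.4,0,-3.0,0,0.4],[2.4,0,-3.5,0,0.5]],
  ],
)

```text
time: 15.38
tool_pos: [0.5432, 0.0668, 0.4885]
ee_rot: [3.14, 0.004, 2.857]
wrist_force: [-0.7, 0.5, -0.6]
width: 0.0499
finger_force: 0.0
```

```bash
cat > rodphi.py <<'E'
from h import *
from bench import telemetry, snapshot
o=telemetry.get_obs(); print(o["tool_pos"],o["ee_rot"],o["wrist_force"])
c=(.6547,-.1328,-.285)
b=snapshot("side"); x0,y0=290,120; im=b["image"][y0:y0+140,x0:x0+95]
cv2.imwrite("pics/side_raw.png",b["image"][:,:,::-1])
# collar: darkest blob near the expected spot
w=b["image"][155:185,315:340].astype(int).max(2); ys,xs=np.where(w<25); 
print("dark centroid",xs.mean()+315,ys.mean()+155,len(xs))
for f in np.arange(.9,1.2,.05): print(round(f,2),proj(b,chest2w(c,(-.08+.1305*np.cos(f),.16,.07+.1305*np.sin(f)))).round(1))
E
python3 rodphi.py
```

```text
[0.54317191 0.06684466 0.48852136] [3.13962967 0.00375333 2.85668495] [-0.68602249  0.50578421 -0.6020717 ]
dark centroid 332.4390243902439 166.3170731707317 41
0.9 [329.2 171.7]
0.95 [327.8 171. ]
1.0 [326.3 170.4]
1.05 [324.7 170. ]
1.1 [323.1 169.6]
1.15 [321.4 169.3]
```

```bash
python3 - <<'E'
from h import *
a=cv2.imread("pics/side_raw.png")
g=a.max(2)
print("cols 316..338"); 
for y in range(158,184): print(y,g[y,316:339].tolist())
E
```

```text
cols 316..338
158 [154, 156, 162, 164, 159, 158, 161, 163, 161, 163, 162, 162, 143, 91, 82, 80, 85, 85, 83, 83, 82, 84, 31]
159 [155, 157, 161, 162, 164, 165, 160, 160, 159, 160, 148, 97, 82, 82, 82, 80, 83, 85, 82, 82, 82, 88, 29]
160 [162, 162, 161, 159, 160, 163, 161, 161, 154, 100, 73, 79, 82, 81, 82, 82, 76, 83, 82, 83, 84, 85, 29]
161 [166, 164, 162, 160, 159, 157, 158, 132, 82, 79, 79, 80, 82, 82, 83, 79, 81, 80, 82, 82, 80, 65, 22]
162 [166, 163, 164, 164, 157, 135, 84, 77, 82, 79, 77, 79, 84, 105, 143, 104, 84, 78, 82, 84, 83, 65, 23]
163 [166, 161, 160, 146, 93, 80, 78, 76, 79, 78, 79, 77, 80, 116, 162, 155, 90, 82, 80, 84, 83, 63, 23]
164 [166, 157, 100, 75, 79, 79, 77, 75, 76, 78, 79, 77, 95, 107, 103, 102, 84, 79, 80, 79, 81, 50, 19]
165 [103, 78, 82, 81, 79, 78, 78, 78, 78, 76, 78, 84, 106, 107, 95, 75, 81, 78, 82, 79, 81, 49, 19]
166 [79, 82, 82, 80, 77, 81, 77, 75, 78, 75, 74, 103, 110, 101, 82, 82, 81, 81, 81, 82, 77, 38, 17]
167 [80, 78, 82, 83, 81, 78, 48, 31, 55, 74, 91, 110, 107, 90, 73, 79, 81, 80, 80, 81, 80, 34, 16]
168 [79, 80, 79, 79, 81, 61, 21, 9, 15, 28, 
[... 930 characters left out ...]
, 136, 121, 100, 150, 161, 118, 92, 89, 71]
178 [79, 79, 83, 82, 108, 110, 75, 68, 76, 109, 137, 137, 136, 135, 135, 121, 81, 71, 123, 180, 163, 120, 78]
179 [80, 82, 81, 94, 108, 102, 88, 93, 131, 135, 135, 137, 135, 133, 133, 106, 73, 71, 71, 71, 123, 177, 160]
180 [82, 82, 78, 107, 108, 95, 97, 133, 134, 135, 135, 135, 134, 134, 132, 106, 73, 71, 72, 72, 72, 69, 122]
181 [80, 84, 107, 109, 100, 94, 134, 138, 137, 136, 139, 138, 138, 136, 134, 106, 76, 69, 70, 71, 72, 71, 72]
182 [81, 92, 110, 106, 92, 113, 135, 135, 135, 134, 136, 133, 136, 135, 134, 91, 74, 71, 70, 70, 71, 70, 75]
183 [77, 107, 109, 98, 89, 134, 134, 137, 132, 135, 134, 133, 135, 137, 134, 95, 70, 71, 72, 72, 70, 70, 70]
```

The pixel patch puts the rod's end at (330.8,161.8) and the collar at (326.2,170.3), so φ is about 1.0: inside the window but at its edge. One more small nudge of +0.04.

>>> apply_moves(
  moves=[
    [[0,0,0.9,0,0.5],[0,0,1.8,0,0.5],[0,0,2.7,0,0.5],[0,0,3.5,0,0.5],[-0.9,0,3.5,0,0.5],[-1.8,0,3.5,0,0.5],[-2.47,0,3.5,0,0.5],[-2.47,0,3.5,0,0.5],[-2.47,0,3.5,0,0.7],[-2.47,0,3.5,0,1]],
  ],
)

```text
time: 16.68
tool_pos: [0.6614, 0.0322, 0.3104]
ee_rot: [3.141, -0.0, 2.857]
wrist_force: [0.8, 0.2, -0.9]
width: 0.0303
finger_force: 0.0
```

>>> apply_moves(
  moves=[
    [[0,0,0,0,1],[0,0,0,0,1],[0,0,0,0,1],[0,0,0,0,1],[0.1,0,-0.065,0,1],[0.1,0,-0.065,0,1],[0.1,0,-0.065,0,1],[0.1,0,-0.065,0,1]],
  ],
)

```text
time: 17.68
tool_pos: [0.6577, 0.0326, 0.3129]
ee_rot: [-3.141, 0.0, 2.855]
wrist_force: [1.8, -4.9, -3.7]
width: 0.009
finger_force: 30.0
```

>>> apply_moves(
  moves=[
    [[0,0,0,0,0.5],[0,0,0,0,0.5],[0,0,0,0,0.5],[0.5,0,0,0,0.5],[1.2,0,0,0,0.5],[2.0,0,-0.3,0,0.5],[2.4,0,-1.2,0,0.5],[2.4,0,-2.2,0,0.5],[2.4,0,-3.0,0,0.5],[2.4,0,-3.7,0,0.5]],
  ],
)

```text
time: 18.92
tool_pos: [0.5417, 0.0673, 0.501]
ee_rot: [3.14, 0.002, 2.857]
wrist_force: [0.2, -0.3, 0.8]
width: 0.0469
finger_force: 0.0
```

```bash
python3 rodphi.py | head -1; python3 - <<'E'
from h import *
a=cv2.imread("pics/side_raw.png"); g=a.max(2)
for y in range(159,176): print(y,g[y,316:336].tolist())
E
```

```text
[0.54171509 0.06726848 0.50096013] [3.14016562e+00 1.88710239e-03 2.85670437e+00] [ 0.19917172 -0.31880224  0.82892257]
159 [155, 155, 160, 161, 164, 163, 159, 159, 162, 160, 150, 98, 82, 80, 84, 80, 82, 83, 83, 83]
160 [160, 159, 160, 158, 160, 159, 163, 161, 150, 101, 71, 80, 82, 82, 80, 83, 76, 83, 83, 80]
161 [163, 163, 162, 159, 157, 156, 155, 129, 81, 76, 79, 80, 96, 85, 81, 80, 80, 80, 82, 82]
162 [164, 164, 161, 165, 155, 136, 84, 78, 79, 81, 78, 114, 172, 169, 97, 80, 82, 80, 81, 84]
163 [166, 160, 158, 145, 91, 76, 77, 76, 77, 76, 81, 100, 123, 122, 85, 82, 79, 80, 77, 83]
164 [165, 156, 99, 74, 79, 80, 78, 75, 77, 78, 103, 104, 101, 80, 81, 82, 80, 80, 78, 78]
165 [101, 76, 80, 79, 81, 78, 78, 78, 77, 82, 103, 102, 89, 75, 78, 80, 83, 80, 82, 78]
166 [79, 81, 81, 80, 79, 64, 76, 77, 75, 99, 107, 95, 78, 77, 78, 80, 77, 81, 79, 79]
167 [81, 80, 82, 81, 35, 15, 12, 26, 81, 103, 101, 87, 74, 78, 79, 79, 78, 79, 78, 82]
168 [81, 83, 79, 60, 20, 12, 12, 27, 97, 106, 95, 73, 78, 79, 78, 77, 80, 80, 80, 79]
169 [79, 81, 81, 79, 48, 14, 9, 14, 53, 96, 85, 41, 72, 78, 76, 74, 80, 78, 80, 80]
170 [81, 79, 84, 79, 79, 48, 15, 11, 13, 14, 25, 17, 22, 73, 78, 76, 76, 80, 79, 82]
171 [83, 82, 81, 82, 78, 81, 62, 30, 13, 10, 12, 12, 17, 38, 72, 79, 74, 78, 82, 79]
172 [78, 83, 83, 80, 81, 76, 76, 70, 54, 26, 9, 5, 10, 33, 73, 76, 78, 78, 77, 92]
173 [83, 82, 83, 80, 83, 74, 73, 70, 64, 78, 60, 42, 39, 72, 77, 76, 91, 100, 134, 136]
174 [82, 81, 82, 81, 75, 76, 70, 67, 70, 78, 78, 77, 76, 75, 74, 73, 130, 138, 140, 147]
175 [80, 79, 82, 82, 73, 72, 70, 68, 80, 82, 78, 76, 76, 79, 88, 129, 134, 138, 155, 177]
```

The collar is now at (324.6,169.7) and the rod's end at (329,161.7), so the rod reads about 1.055. Back to the lid handle.

>>> apply_moves(
  moves=[
    [[-0.1,-0.1,-0.6,1,0.6],[-0.4,-0.4,-1.2,2,0.6],[-0.8,-0.7,-1.4,3,0.6],[-1.3,-1.1,-1.4,4,0.6],[-1.8,-1.6,-1.4,5,0.6],[-2.3,-2.1,-1.4,6,0.6],[-2.8,-2.5,-1.4,7,0.6],[-3.2,-2.9,-1.4,8,0.6],[-3.54,-3.19,-1.4,9,0.6],[-3.54,-3.19,-1.4,9,0.6]],
  ],
)

```text
time: 20.23
tool_pos: [0.6682, -0.1372, 0.5664]
ee_rot: [-3.139, -0.0, 1.286]
wrist_force: [0.9, -0.2, -0.4]
width: 0.038
finger_force: 0.0
```

```bash
python3 - <<'E'
from h import *
from bench import telemetry, snapshot
o=telemetry.get_obs(); print(o["tool_pos"],o["ee_rot"],o["wrist_force"],o["joint_positions"])
c=(.6547,-.1328,-.285)
b=snapshot("wrist"); im=b["image"][:,:,::-1].copy()
for th,col in ((1.15,(255,0,0)),(1.2,(0,0,255)),(1.25,(0,255,0))):
  for y in (.05,-.05):
    a=th+.017
    p=proj(b,chest2w(c,(.095-.235*np.cos(a),y,.1005+.235*np.sin(a)))); print(th,p.round(1)); cv2.circle(im,tuple(int(v) for v in p.round()),3,col,1)
cv2.imwrite("pics/w6.png",im)
E
```

```text
[ 0.66817461 -0.13724826  0.56644473] [-3.13889711e+00 -4.42986974e-04  1.28580218e+00] [ 0.9426272  -0.16089453 -0.40897283] [-2.85759635e-01  4.53286716e-01  5.96121878e-01  5.09275285e-04
  2.09487988e+00 -5.11827429e-04]
1.15 [262.8 168.8]
1.15 [264.2 285. ]
1.2 [277.1 169.6]
1.2 [276.9 287.7]
1.25 [292.1 170.4]
1.25 [290.3 290.1]
```

View pics/w6.png

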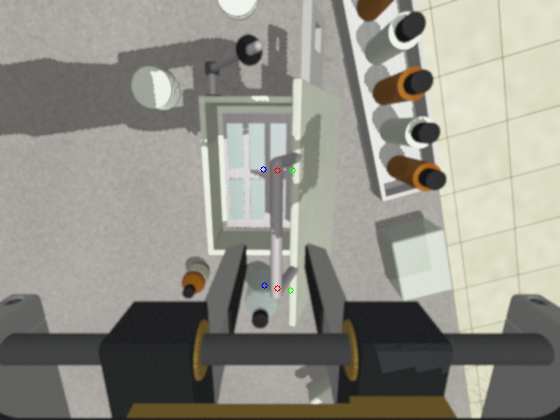

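The wrist view shows the bar at column 276 (rows 160–297), on the 1.2 rad markers and centred between the fingers; the rod stands up at (240,52). Descend, grip and lower.

>>> apply_moves(
  moves=[
    [[0,0,0.6,0,0.6],[0,0,1.3,0,0.6],[0,0,1.3,0,0.6],[0,0,1.3,0,1],[0,0,1.3,0,1],[0,0,1.3,0,1],[0,0,1.3,0,1]],
  ],
)

```text
time: 21.15
tool_pos: [0.6671, -0.1359, 0.5052]
ee_rot: [3.139, -0.0, 1.285]
wrist_force: [-0.7, 0.8, 3.3]
width: 0.0092
finger_force: 30.0
```

>>> apply_moves(
  moves=[
    [[0,-0.17,0.07,0,1],[0,-0.35,0.145,0,1],[0,-0.51,0.23,0,1],[0,-0.68,0.315,0,1],[0,-0.84,0.415,0,1],[0,-1.0,0.515,0,1],[0,-1.15,0.62,0,1],[0,-1.23,0.68,0,1],[0,-1.23,0.68,0,1],[0,-1.23,0.68,0,1]],
  ],
)

```text
time: 22.4
tool_pos: [0.6079, -0.1184, 0.4689]
ee_rot: [-3.138, -0.0, 1.285]
wrist_force: [-4.5, 3.6, 3.4]
width: 0.0088
finger_force: 30.0
```

```bash
python3 - <<'E'
from h import *
from bench import snapshot
c=(.6547,-.1328,-.285)
b=snapshot("side"); cr=b["image"][110:230,295:395,::-1]; S=6
cr=cv2.resize(cr,None,fx=S,fy=S,interpolation=2)[:600]
for th,col in ((.85,(255,0,0)),(.9,(0,0,255)),(.95,(0,255,0))):
    n=[np.sin(th),np.cos(th)]
    for r,y in ((.14,.16),(.19,.12)):
        p=proj(b,chest2w(c,(.095-r*np.cos(th),y,.1005+r*np.sin(th)))); cv2.circle(cr,(int((p[0]-294.5)*S),int((p[1]-109.5)*S)),3,col,-1)
for r in (.1305,.158):
    p=proj(b,chest2w(c,(-.08+r*np.cos(1.05),.16,.07+r*np.sin(1.05)))); cv2.circle(cr,(int((p[0]-294.5)*S),int((p[1]-109.5)*S)),3,(0,255,255),-1)
cv2.imwrite("pics/s7.png",cr)
E
```

```text
(no output)
```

View pics/s7.png

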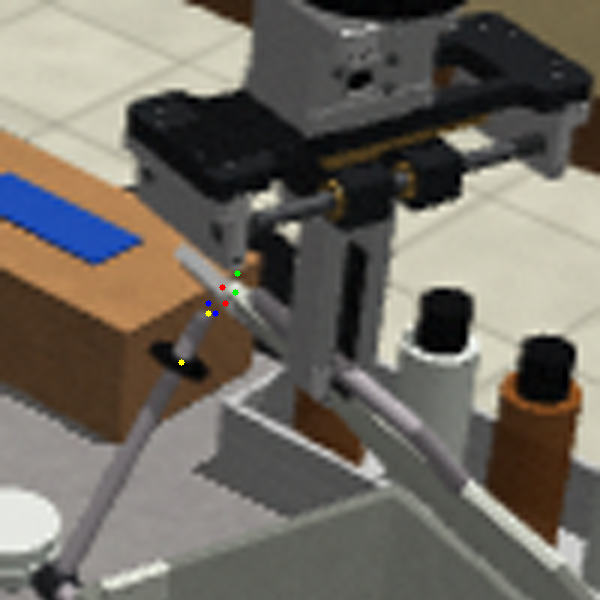

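The collar and the rod's end match the 1.05 markers, with the ear edge-on just above the pin at about 0.9 rad. Lower slowly onto the pin, watching the force.

>>> apply_moves(
  moves=[
    [[0,-0.075,0.058,0,1],[0,-0.147,0.118,0,1],[0,-0.22,0.18,0,1],[0,-0.289,0.24,0,1],[0,-0.358,0.305,0,1],[0,-0.426,0.369,0,1],[0,-0.426,0.369,0,1]],
  ],
)

```text
time: 23.32
tool_pos: [0.5876, -0.1125, 0.45]
ee_rot: [-3.14, -0.001, 1.285]
wrist_force: [-2.7, 3.9, 2.1]
width: 0.009
finger_force: 30.0
```

>>> apply_moves(
  moves=[
    [[0,-0.066,0.067,0,1],[0,-0.132,0.135,0,1],[0,-0.196,0.203,0,1],[0,-0.259,0.274,0,1],[0,-0.259,0.274,0,1],[0,-0.259,0.274,0,1]],
  ],
)

```text
time: 24.08
tool_pos: [0.5754, -0.1089, 0.4362]
ee_rot: [-3.14, -0.001, 1.285]
wrist_force: [0.0, 5.3, -1.5]
width: 0.009
finger_force: 30.0
```

```bash
cat > g.py <<'E'
from h import *
from bench import snapshot
b=snapshot("side"); cv2.imwrite("pics/raw2.png",b["image"][:,:,::-1]); g=b["image"].max(2)
for y in range(158,180): print(y,*g[y,314:344])
c=(.6547,-.1328,-.285)
for th in (.66,.68,.7,.72,.74): print(th,*[proj(b,chest2w(c,(.095-r*np.cos(th),y,.1005+r*np.sin(th)))).round(1) for r,y in ((.14,.16),(.165,.18),(.165,.12))])
E
python3 g.py
```

```text
158 47 18 14 17 16 19 19 18 52 23 86 92 175 179 125 80 74 44 23 40 64 85 96 60 53 20 17 20 16 17
159 77 60 33 17 16 18 50 93 99 168 177 177 164 109 95 75 74 84 93 102 89 73 63 49 76 26 18 17 20 20
160 75 74 73 60 96 83 98 100 98 172 168 101 71 82 84 98 102 84 67 61 52 47 39 38 79 29 13 16 21 18
161 77 77 78 81 97 97 100 99 100 94 52 90 98 95 78 65 56 52 44 37 41 39 54 67 57 20 21 16 17 18
162 77 75 75 81 97 99 97 100 87 51 39 67 61 55 46 39 34 54 51 75 79 80 60 40 19 15 17 18 17 20
163 76 76 65 69 89 88 94 99 84 40 48 44 38 33 73 106 92 86 75 76 77 77 80 48 18 20 17 43 46 72
164 73 76 68 35 62 76 94 100 82 39 55 78 111 119 110 90 90 87 74 76 76 75 79 81 65 46 59 74 76 77
165 74 76 81 39 51 75 94 100 107 141 143 160 150 119 103 104 94 86 78 75 73 76 80 81 81 82 28 41 72 77
166 76 75 76 73 63 79 98 101 118 140 145 145 160 158 127 157 136 94 79 75 75 77 82 80 80 80 24 15 42 74
167 73 74 75 78 76 80 98 101 61 68 189 208 167 162 176 160 159 132 82 78 76 75 81 82 79 64 21 8 15 42
168 70 73 78 76 75 80 99 93 42 109 169 177 218 188 170 176 178 125 80 76 76 72 80 81 80 64 21 10 12 56
169 73 7
[... 604 characters left out ...]
1 94 85 83 78 77 89 81 73 86 92 101 97 76 75 76 75 80 79 79 80 26 12 12 25 75
176 72 83 93 93 91 85 81 79 76 84 89 90 77 74 84 94 94 76 76 75 77 79 80 83 80 25 11 10 41 77
177 73 85 92 93 88 83 84 78 77 93 89 87 89 105 74 84 89 78 75 75 75 82 80 81 65 21 10 12 56 77
178 72 88 90 92 83 81 81 76 86 89 88 122 150 151 112 74 82 77 75 74 77 83 81 80 65 21 11 10 56 78
179 72 88 93 87 81 83 77 76 101 108 148 149 150 151 151 129 79 73 78 76 74 79 79 80 64 16 12 12 56 78
0.66 [324.6 169.1] [315.4 163. ] [326.7 173.2]
0.68 [325.2 168.3] [316.1 162.1] [327.4 172.2]
0.7 [325.8 167.5] [316.8 161.1] [328.1 171.3]
0.72 [326.3 166.7] [317.4 160.2] [328.8 170.3]
0.74 [326.9 166. ] [318.1 159.3] [329.5 169.4]
```

>>> apply_moves(
  moves=[
    [[0,0,0,0,0.6],[0,0,0,0,0.6],[0,0,0,0,0.6],[0,0,-0.5,0,0.6],[0,0,-1.2,0,0.6],[0,-0.7,-1.6,0,0.6],[0,-1.5,-1.6,0,0.6],[0,-2.3,-1.6,0,0.6],[0,-2.3,-1.6,0,0.6],[0,-2.3,-1.6,0,0.6]],
  ],
)

```text
time: 25.38
tool_pos: [0.4652, -0.0769, 0.5175]
ee_rot: [3.14, 0.0, 1.285]
wrist_force: [0.5, -0.1, -0.4]
width: 0.0376
finger_force: 0.0
```

>>> apply_moves(
  moves=[
    [[0,0,0,0,0.6],[0,0,0,0,0.6],[0,0,0,0,0.6],[0,0,0,0,0.6],[0,0,0,0,0.6],[0,0,0,0,0.6],[0,0,0,0,0.6],[0,0,0,0,0.6]],
  ],
)

```text
time: 26.38
tool_pos: [0.465, -0.0766, 0.5173]
ee_rot: [3.141, -0.0, 1.285]
wrist_force: [0.1, -0.7, 0.4]
width: 0.0373
finger_force: 0.0
```

```bash
python3 g.py; python3 - <<'E'
from h import *
from bench import snapshot
c=(.6547,-.1328,-.285)
b=snapshot("top"); cv2.imwrite("pics/raw3.png",b["image"][:,:,::-1])
for th in (0,.6,.68,.76): print("top handle",th,[proj(b,chest2w(c,(.095-.235*np.cos(th+.017),y,.1005+.235*np.sin(th+.017)))).round(1) for y in (.05,-.05)], "side", [proj(snapshot("side"),chest2w(c,(.095-.235*np.cos(th+.017),y,.1005+.235*np.sin(th+.017)))).round(1) for y in (.05,-.05)])
S=5; a=cv2.resize(cv2.imread("pics/raw2.png")[140:230,295:375],None,fx=S,fy=S,interpolation=2); d=cv2.resize(b["image"][130:220,270:350,::-1],None,fx=S,fy=S,interpolation=2)
cv2.imwrite("pics/f.png",np.hstack([a,d]))
E
```

```text
158 163 161 160 161 167 168 166 163 165 166 169 166 168 167 148 95 85 84 87 86 83 86 85 86 36 16 17 14 17 18
159 161 160 160 153 165 168 172 169 168 166 166 165 155 102 87 83 86 82 85 87 85 86 84 90 32 18 17 16 18 17
160 165 165 158 134 149 163 166 165 167 165 158 104 76 85 85 84 83 86 82 88 85 85 87 89 31 18 17 18 15 18
161 173 171 144 133 131 147 164 164 161 136 85 81 82 83 100 87 83 84 85 83 87 86 85 67 23 17 18 17 15 17
162 173 172 155 134 131 131 147 166 130 89 84 84 80 120 180 175 99 81 83 82 85 89 86 68 25 18 16 18 18 18
163 176 176 169 151 133 130 132 147 166 150 124 89 85 107 126 131 87 84 82 85 81 86 88 64 25 17 17 15 15 16
164 135 163 171 163 120 132 130 130 140 146 132 127 111 110 101 80 80 86 81 85 84 82 87 53 20 19 16 15 16 16
165 63 91 106 81 83 102 130 130 132 142 162 118 110 104 93 80 81 84 85 83 83 83 83 52 18 19 14 18 18 17
166 67 69 81 84 85 86 91 129 131 131 140 154 130 104 100 122 89 84 84 82 83 84 78 40 17 18 12 17 19 16
167 65 70 83 83 85 86 34 31 126 131 132 134 154 149 125 154 129 87 84 86 82 82 82 39 19 16 15 19 17 18
168 65 70 85 85 81 64 20 5 31 147 209 1
[... 1265 characters left out ...]
96 192 192
0.66 [324.6 169.1] [315.4 163. ] [326.7 173.2]
0.68 [325.2 168.3] [316.1 162.1] [327.4 172.2]
0.7 [325.8 167.5] [316.8 161.1] [328.1 171.3]
0.72 [326.3 166.7] [317.4 160.2] [328.8 170.3]
0.74 [326.9 166. ] [318.1 159.3] [329.5 169.4]
top handle 0 [array([323.3, 231.9]), array([361.4, 243.2])] side [array([306. , 225.4]), array([325.7, 247.5])]
top handle 0.6 [array([333.9, 205.2]), array([377.3, 217.9])] side [array([322.2, 181.4]), array([344.1, 202. ])]
top handle 0.68 [array([336.1, 199. ]), array([380.1, 211.8])] side [array([326.3, 175.4]), array([348.6, 195.7])]
top handle 0.76 [array([338.4, 192.2]), array([383. , 205.1])] side [array([330.8, 169.6]), array([353.5, 189.6])]
```

>>> apply_moves(
  moves=[
    [[0,0,0,0,0.6],[0,0,0,0,0.6],[0,0,0,0,0.6],[0,0,0,0,0.6],[0,0,0,0,0.6],[0,0,0,0,0.6],[0,0,0,0,0.6],[0,0,0,0,0.6]],
  ],
)

```text
time: 27.88
tool_pos: [0.465, -0.0767, 0.5173]
ee_rot: [-3.142, -0.0, 1.285]
wrist_force: [0.8, -0.9, 0.1]
width: 0.0374
finger_force: 0.0
```

```bash
python3 - <<'E'
from h import *
from bench import snapshot, ticket
a=cv2.imread("pics/raw2.png").astype(int); b=snapshot("side")["image"][:,:,::-1].astype(int)
d=np.abs(a-b).max(2)[155:215,310:400]; print(d.mean(),d.max(),(d>25).sum())
E
```

```text
1.9205555555555556 38 1
```

The lid is at rest at about 0.69 rad, with the pin's end showing above the ear at (328.5,162) and the collar partly covered below it. Handing in.

```bash
python3 -c "
from bench import ticket; print(ticket.close_job())"
```

```text
the job is handed in; nothing more can be done
None
```

The job is handed in: by the last side-camera pixels the lid rests on the rod's collar at about 0.69 rad with the pin through the ear, the gripper is clear, and I saw no sign that any bystander moved; no verdict was returned.

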